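# Prop the guard gate open on its stay

## Robot

A 6-joint arm with a two-finger parallel gripper is mounted at the origin on a cart in front of the work surface, level with it; the furniture and walls round the work are solid. World frame = base frame: x ahead of the robot, y to its left, z up, the work surface at z = 0. Lengths are in m, angles in rad, forces in N, time in s.
With the tool pointing down it reaches from about 0.35 to 0.85 m from the base axis. Payload 8.1 kg.
Tool frame: the origin (TCP) lies where the fingers leave the gripper's body, on its centre line; the fingertips stand 84 mm ahead of it and the grasp point (between the pads) lies 65 mm ahead of it; z points along the fingers, y is the line along which they close (so a half turn about z gives the same grasp; the last joint's range is limited). The gripper opens to 93 mm and grips with 3 to 60 N. Pads are 15 mm wide; open, the fingers measure 128 mm over their backs; the gripper's body (75 mm by 188 mm) begins 65 mm behind the grasp point.
Start: joints at [1.162, 0.13, 1.488, -0, 1.523, -0.085], TCP at [0.191, 0.569, 0.303] pointing down, gripper open.
Joint ranges: [-2.96, 2.96], [-0.89, 2.26], [0.02, 2.5], [-1.34, 4.48], [0, 2.73], [-2.66, 2.66]. Speed limits (rad/s): [2.39, 2.39, 2.79, 3.14, 3.14, 3.14].

## Interface

Orientations are given as a rotation vector (axis times angle).
In Python, from plant import robot gives the robot as it stands.
- The arm moves only by the shell command python3 -m jog 'ROWS' [FORCE]. ROWS is text: rows parted by semicolons, each of 5 numbers parted by spaces: the opening, from 0 (shut) to 1 (fully open), then the shift along the tool's x, y, z in m, then the turn about the tool's z in degrees. A call has 1 to 10 rows; each row shifts and turns the commanded pose from where the row before left it, along the tool's axes as they then stand; what a row does not reach is not made up. A row lasts 1/12 s, in which the tool goes at most 41.7 mm and 7.16 degrees, less where a joint would pass 70% of its speed; a pose out of reach is approached as far as the arm can. A call with a gripper value outside its range is refused whole. The fingers move at their own pace and stop on an object; FORCE is the grip in N (left out, the last holds). Time passes only in rows, so rows that do not move let the fingers close. It gives the time, the measured TCP pose, the force, the opening and the grip force at its end, in the units of the state.
- robot.read_state(): the state, without advancing time (a new reading comes with each control period).
- robot.read_camera(name): name is "scene" or "side" or "wrist"; returns a dict with "color" (400x640x3 uint8, red, green, blue), "intrinsics" (3x3 intrinsics, pixels), "pose" (4x4, takes a point from camera to world coordinates); the wrist camera has in their place "tool_from_camera" (4x4, takes a point from camera to tool coordinates, whose origin is the TCP and whose axes are the flange's). Camera axes: x right, y down, z forward; pixel columns grow to the right and rows downward; lengths in m; the calibration is good to about 2 mm. A picture is of the moment at which its call begins: read the wrist's pose just before it. There is no depth.
- robot.close_job(): hands the job in; it is judged then, once.
The state is a dict: "t": time; "q": joint angles; "dq": joint speeds; "joint_torque": joint torques, N m; "tool_pos": TCP position; "orientation": TCP orientation; "force": force on the tool from outside, world axes, zero at the start; "wrist_torque": the same for the moment, N m; "opening": finger opening in m; "gripper_force": force on a finger pad.
Only numpy, scipy, OpenCV 4.12 (cv2) and the standard library are available. Lean on these libraries where they do the work, as an engineer would, in place of code of your own. Each camera call takes 0.05 s, during which the arm holds its last target. There are 200 camera calls.

## Task

Prop the small guard gate open at its middle setting: lift the stay bar by the black knob at its end, bring it across so that the gate comes along with it, and drop the middle one of its three holes over the peg on the latch post, so that the bar lies down flat on the post. Then let go.

Things in the scene. Friction and masses are not known exactly. Their poses are not given: they have to be found in the camera images.
- stay_knob (a point): Black round knob, 22 mm thick, 34 mm tall, on the free end of the stay, a flat steel bar 40 wide, 6 thick, 257 long, pivoted on top of the gate. This point: on the knob's axis, 19 above the bar; 105 above the bench at rest. Lifted here by 40 to 50 mm, the bar clears the peg; let go, it sinks level. It swings freely sideways; bar and gate move with under 2 N and stay where left.
- stay_hole (a point): Middle one of the bar's three round holes (26 mm in diameter). This point: its centre at the bar's underside, 80 mm above the bench at rest. Along the bar's centre line from its pivot on the gate: holes at 85, 135 (this one) and 185 mm, knob axis at 225 mm. x axis: along the bar from pivot to knob.
- peg (a point): Upright fixed steel peg, 12 mm thick, 18 mm high, tapered tip, on the flat plate that caps the latch post (at the guard's right end, seen from the robot). This point: middle of its foot, 80 mm above the bench. Fixed axes: x level, to the back of the guard, the side to which the gate opens; y to the gate's hinge; z up.
- gate_hinge (a point): Point on the gate's upright hinge axis, 80 mm above the bench, at the left post, 200 mm from the peg. The gate is a low framed panel, 160 mm long, that swings away from the robot, up to 69 degrees; the stay's pivot on it is 160 mm from this axis. It starts 10 to 25 degrees open; with the middle hole on the peg it is about 42 degrees open.

How it is judged:
On the way:
1. the stay is lifted until its middle hole is more than 14 mm above its resting height (z of stay_hole in the frame of peg above 0.014 m), for 0.1 s.
At the end, for the whole second after the job is handed in: The middle hole of the stay bar is over the peg (its centre within 13 mm of the peg's axis, seen from above) and the bar is down on the latch post (the hole's underside less than 6 mm above the peg's foot) (horizontal distance between stay_hole and peg below 0.013 m and z of stay_hole in the frame of peg below 0.006 m); the robot touches nothing.
It also fails if it takes over 40 s, if anything falls off the work surface, if the arm or the gripper's body presses on something with over 40 N, if the wrist force passes 120 N, or if a joint passes its speed limit or range.

## Working session

There is one attempt and no reset: what is moved stays moved. The work goes in short steps, Python scripts to look and compute and a shell command to move; the robot and the scene stay as the last step left them, time stands still between calls to the robot, and variables do not carry over. Pictures are saved under pics/ and viewed, at most 11 in all, crops included, and the job is handed in when it is done.

```bash
mkdir -p pics; python3 - <<'E'
from plant import robot
import cv2,numpy as np
s=robot.read_state();print(s['t'],s['tool_pos'],s['orientation'],s['opening'])
ims=[]
for n in("scene","side"):
    c=robot.read_camera(n);cv2.imwrite(f"pics/{n}0.png",c["color"][:,:,::-1]);np.savez(f"pics/{n}0.npz",**c)
    print(n,c['intrinsics'].tolist(),np.round(c['pose'],3).tolist())
c=robot.read_camera("wrist");print(np.round(c['tool_from_camera'],3).tolist(),c['intrinsics'].tolist())
cv2.imwrite("pics/wrist0.png",c["color"][:,:,::-1])
E
```

```text
0.0 [0.19073303 0.56845572 0.30173668] [-5.06373693e-01 -3.10007098e+00  2.66513698e-03] 0.093040377120292
scene [[457.1680386888502, 0.0, 318.54774162668775], [0.0, 457.1680386888502, 198.29720279718444], [0.0, 0.0, 1.0]] [[-0.855, -0.405, 0.323, 0.331], [-0.518, 0.653, -0.552, 0.387], [0.012, -0.64, -0.769, 0.881], [0.0, 0.0, 0.0, 1.0]]
side [[380.3699182672301, 0.0, 322.92867454198336], [0.0, 380.3699182672301, 204.83367438026607], [0.0, 0.0, 1.0]] [[-0.913, -0.189, 0.362, 0.335], [-0.409, 0.441, -0.799, 0.537], [-0.009, -0.877, -0.48, 0.532], [0.0, 0.0, 0.0, 1.0]]
[[0.0, -0.965, -0.261, 0.072], [1.0, 0.0, 0.0, -0.0], [0.0, -0.261, 0.965, -0.082], [0.0, 0.0, 0.0, 1.0]] [[289.8140336587881, 0.0, 320.53460569690776], [0.0, 289.8140336587881, 203.4713661149758], [0.0, 0.0, 1.0]]
```

View pics/scene0.png

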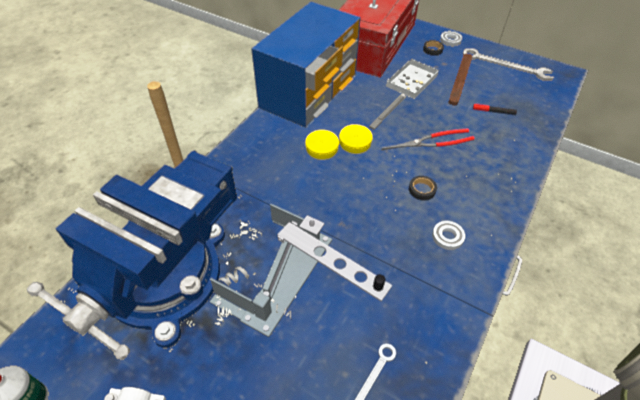

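View pics/side0.png

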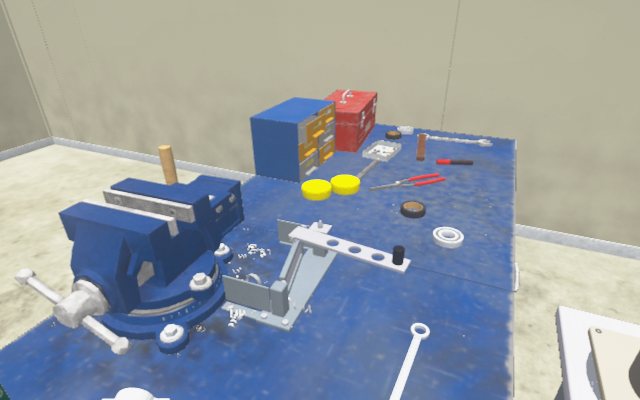

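```bash
python3 - <<'E'
import cv2,numpy as np
a=cv2.imread("pics/scene0.png")[195:345,200:400];b=cv2.imread("pics/side0.png")[205:335,215:415]
cv2.imwrite("pics/crop.png",np.vstack([cv2.resize(x,None,fx=3,fy=3 if i==0 else 1,interpolation=2) if 0 else cv2.resize(x,(800,600) if 0 else (420,300),interpolation=2) for i,x in enumerate([a,b])]))
cv2.imwrite("pics/crop.png",np.hstack([cv2.resize(a,(400,300),interpolation=2),cv2.resize(b,(400,260),interpolation=2)[:260].copy() if 0 else cv2.copyMakeBorder(cv2.resize(b,(400,260),interpolation=2),0,40,0,0,0)]))
E
cat > h.py <<'E'
import numpy as np
def ray(c,uv):
    K=c['intrinsics'];P=c['pose'];d=P[:3,:3]@np.linalg.solve(K,[uv[0],uv[1],1]);return P[:3,3],d
def onz(c,uv,z):
    o,d=ray(c,uv);return o+d*(z-o[2])/d[2]
def tri(c1,u1,c2,u2):
    o1,d1=ray(c1,u1);o2,d2=ray(c2,u2);A=np.c_[d1,-d2];s=np.linalg.lstsq(A,o2-o1,rcond=None)[0]
    p,q=o1+s[0]*d1,o2+s[1]*d2;return (p+q)/2,np.linalg.norm(p-q)
E
```

```text
(no output)
```

View pics/crop.png

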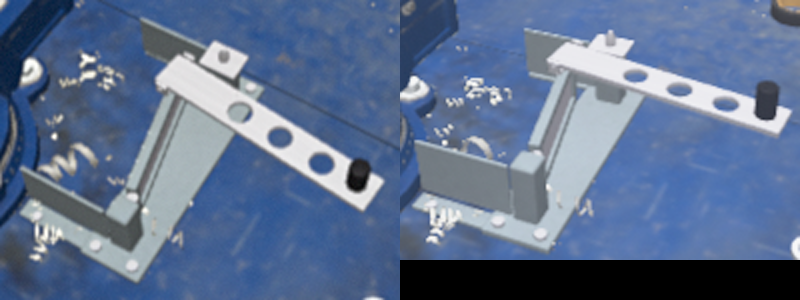

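```bash
python3 - <<'E'
import numpy as np;from h import *
S,D=np.load("pics/scene0.npz"),np.load("pics/side0.npz")
pts=dict(peg=((312,226),(320,228),.08),h1=((319.5,251),(332.5,242.5),.086),h2=((340,263.5),(355,250),.086),h3=((360.5,276.5),(378,256.5),.086),ktop=((379,277),(398.5,247.5),.12),hinge=((261,297.5),(280,283.5),.08))
r={}
for k,(a,b,z) in pts.items():
    p,e=tri(S,a,D,b);r[k]=(onz(S,a,z)+onz(D,b,z))/2
    print(k,p.round(4),round(e,4),onz(S,a,z).round(4),onz(D,b,z).round(4))
d=lambda a,b:np.linalg.norm((r[a]-r[b])[:2]).round(4)
print(d('peg','hinge'),d('h1','h2'),d('h2','h3'),d('h3','ktop'))
u=r['h3']-r['h1'];u/=np.linalg.norm(u);piv=r['h2']-.135*u;print(u,piv,np.linalg.norm((piv-r['hinge'])[:2]))
print('knob from bar',r['h2']+.09*u)
E
```

```text
peg [ 0.6392 -0.1148  0.0793] 0.0011 [ 0.6395 -0.1142  0.08  ] [ 0.6382 -0.1139  0.08  ]
h1 [ 0.589  -0.0649  0.0855] 0.0031 [ 0.5904 -0.0643  0.086 ] [ 0.5871 -0.0643  0.086 ]
h2 [ 0.5389 -0.0627  0.0822] 0.0034 [ 0.5396 -0.0603  0.086 ] [ 0.5355 -0.0578  0.086 ]
h3 [ 0.4888 -0.0562  0.0852] 0.0031 [ 0.4902 -0.0555  0.086 ] [ 0.4869 -0.0552  0.086 ]
ktop [ 0.4513 -0.0557  0.1175] 0.0041 [ 0.4529 -0.0541  0.12  ] [ 0.4485 -0.0521  0.12  ]
hinge [0.633  0.0796 0.0742] 0.0053 [0.6334 0.0826 0.08  ] [0.6266 0.0849 0.08  ]
0.198 0.0515 0.0491 0.0379
[-0.9960474   0.08882331  0.        ] [ 0.67199243 -0.0710595   0.086     ] 0.16039406487400354
knob from bar [ 0.44788177 -0.05107425  0.086     ]
```

```bash
python3 -m jog '1 -0.0246 -0.0282 0 0;1 -0.0246 -0.0282 0 0;1 -0.0246 -0.0282 0 0;1 -0.0246 -0.0282 0 0;1 -0.0246 -0.0282 0 0;1 -0.0246 -0.0282 0 0;1 -0.0246 -0.0282 0 0;1 -0.0246 -0.0282 0 0;1 -0.0246 -0.0282 0 0;1 -0.0246 -0.0282 0 0'
python3 -m jog '1 -0.0246 -0.0282 0 0;1 -0.0246 -0.0282 0 0;1 -0.0246 -0.0282 0 0;1 -0.0246 -0.0282 0 0;1 -0.0246 -0.0282 0 0;1 -0.0246 -0.0282 0 0;1 -0.0246 -0.0282 0 0;1 -0.0246 -0.0282 0 0;1 0 0 0.02 -6.7;1 0 0 0.02 -6.7'
python3 -m jog '0.8 0 0 0.02 0;0.8 0 0 0 0;0.8 0 0 0 0'
cat >> h.py <<'E'
from scipy.spatial.transform import Rotation as Ro
def wcam(robot,name):
    import cv2
    s=robot.read_state();c=robot.read_camera("wrist")
    T=np.eye(4);T[:3,:3]=Ro.from_rotvec(s['orientation']).as_matrix();T[:3,3]=s['tool_pos']
    c['pose']=T@c['tool_from_camera'];cv2.imwrite(f"pics/{name}.png",c["color"][:,:,::-1]);np.savez(f"pics/{name}.npz",**c);return s,c
def toggle(s,dw):
    return Ro.from_rotvec(s['orientation']).as_matrix().T@np.array(dw)
E
python3 - <<'E'
from plant import robot;from h import *
s,c=wcam(robot,"w1");print(s['t'],s['tool_pos'],Ro.from_rotvec(s['orientation']).as_matrix().round(3).tolist(),s['opening'])
E
```

```text
t: 0.98
tool_pos: [0.3344, 0.2215, 0.3026]
orientation: [0.506, 3.101, 0.0]
force: [0.9, 0.6, -0.6]
opening: 0.093
gripper_force: 0.0
t: 1.82
tool_pos: [0.4502, -0.0556, 0.2632]
orientation: [0.139, 3.136, -0.001]
force: [-0.0, 0.2, -0.2]
opening: 0.0929
gripper_force: 0.0
t: 2.07
tool_pos: [0.4483, -0.0531, 0.2417]
orientation: [-0.143, -3.135, -0.001]
force: [-0.4, 0.5, 1.1]
opening: 0.0776
gripper_force: 0.0
2.0667 [ 0.44829131 -0.05309699  0.24174568] [[-0.996, 0.091, -0.003], [0.091, 0.996, 0.001], [0.003, 0.0, -1.0]] 0.07760993126353065
```

View pics/w1.png

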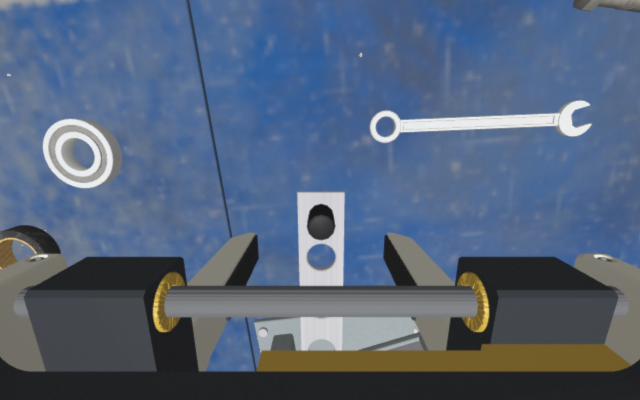

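```bash
python3 - <<'E'
from h import *
c=np.load("pics/w1.npz");print(onz(c,(321,226),.12),onz(c,(321,212),.086),onz(c,(321,257),.086))
P=np.array([.639,-.1145]);H=np.array([.632,.083]);y=(H-P)/np.linalg.norm(H-P);H=P+.2*y;x=np.array([y[1],-y[0]])
def ik(K,l):
    d=K-H;r=np.linalg.norm(d);a=np.arccos((.16**2+r*r-l*l)/(2*.16*r));best=[]
    for s in(1,-1):
        t=np.arctan2(d[1],d[0])+s*a;Q=H+.16*np.array([np.cos(t),np.sin(t)]);best.append(Q)
    return max(best,key=lambda q:(q-H)@x)
Q=ik(P,.135);K=Q+(P-Q)/.135*.225
ang=lambda Q:np.degrees(np.arctan2((Q-H)@x,-(Q-H)@y))
print('goal',Q,K,ang(Q),np.degrees(np.arctan2(*(K-Q)[::-1])))
K0=np.array([.449,-.053])
for t in np.linspace(0,1,6):
    k=K0+t*(K-K0);q=ik(k,.225);print(k,q,ang(q),np.degrees(np.arctan2(*(k-q)[::-1])))
E
```

```text
[ 0.44820381 -0.05290735  0.12      ] [ 0.44750142 -0.0527758   0.086     ] [ 0.48934035 -0.05655725  0.086     ]
goal [ 0.74361931 -0.02917826] [ 0.56925379 -0.17138116] 42.24861544873291 -140.80121355769
[ 0.449 -0.053] [ 0.67341974 -0.06914873] 13.004538299014705 175.88422198088423
[ 0.47305076 -0.07667623] [ 0.69747412 -0.06057793] 22.158568482919577 -175.89709639249685
[ 0.49710152 -0.10035246] [ 0.71649607 -0.05044224] 29.882807704182227 -167.18385710511865
[ 0.52115227 -0.1240287 ] [ 0.73021892 -0.04086537] 35.87803100365741 -158.30813889518512
[ 0.54520303 -0.14770493] [ 0.73904505 -0.03346713] 40.00303778450631 -149.48768606356504
[ 0.56925379 -0.17138116] [ 0.74361931 -0.02917826] 42.24861544873296 -140.80121355769
```

```bash
python3 -m jog '0.8 0 0 0.02 0;0.8 0 0 0.02 0;0.8 0 0 0.02 0;0.8 0 0 0.007 0;0.1 0 0 0 0;0.1 0 0 0 0;0.1 0 0 0 0;0.1 0 0 0 0;0.1 0 0 0 0;0.1 0 0 0 0' 12
python3 -m jog '0.1 0 0 0 0;0.1 0 0 0 0;0.1 0 0 0 0;0.1 0 0 0 0' 12
```

```text
t: 2.95
tool_pos: [0.4496, -0.0534, 0.1766]
orientation: [0.141, 3.137, -0.001]
force: [0.7, 0.6, 1.0]
opening: 0.0389
gripper_force: 0.0
t: 3.28
tool_pos: [0.4492, -0.0533, 0.1758]
orientation: [0.141, 3.138, -0.0]
force: [0.3, 0.5, -0.3]
opening: 0.0216
gripper_force: 12.0
```

Gripped (opening 21.6 mm). Lift.

```bash
python3 -m jog '0.1 -0.001 0 -0.006 0;0.1 -0.001 0 -0.006 0;0.1 -0.001 0 -0.006 0;0.1 -0.001 0 -0.006 0;0.1 -0.001 0 -0.006 0;0.1 -0.001 0 -0.006 0;0.1 -0.001 0 -0.006 0;0.1 -0.001 0 -0.005 0;0.1 0 0 0 0;0.1 0 0 0 0'
python3 - <<'E'
from plant import robot;from h import *;import cv2
s=robot.read_state();print(s['tool_pos'],s['opening'],s['force'])
c=robot.read_camera("side");cv2.imwrite("pics/side1.png",cv2.resize(c["color"][195:335,205:425,::-1],None,fx=3,fy=3))
R=Ro.from_rotvec(s['orientation']).as_matrix()
print(toggle(s,[.569+.009*.77-s['tool_pos'][0],-.171+.009*.63-s['tool_pos'][1],0]))
E
```

```text
t: 4.12
tool_pos: [0.4574, -0.054, 0.2231]
orientation: [0.141, 3.138, -0.0]
force: [-0.2, -0.8, -1.0]
opening: 0.0217
gripper_force: 12.0
[ 0.45740992 -0.0540448   0.22313583] 0.021690321447571888 [-0.22467903 -0.76764649 -1.04914523]
[-1.28035246e-01 -1.00191651e-01  1.15978134e-04]
```

View pics/side1.png

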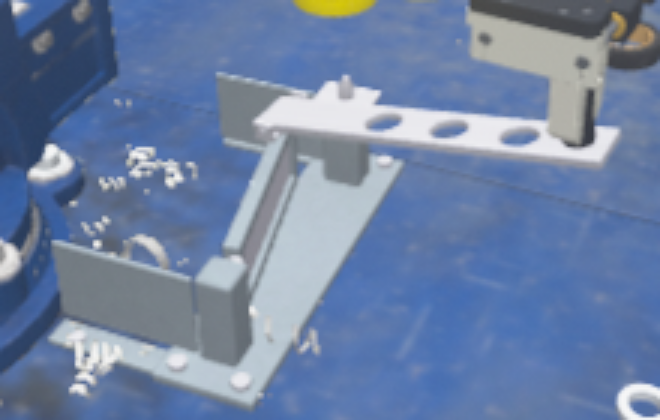

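```bash
python3 -m jog '0.1 -0.0085 -0.0067 0 0;0.1 -0.0085 -0.0067 0 0;0.1 -0.0085 -0.0067 0 0;0.1 -0.0085 -0.0067 0 0;0.1 -0.0085 -0.0067 0 0;0.1 -0.0085 -0.0067 0 0;0.1 -0.0085 -0.0067 0 0;0.1 0 0 0 -6;0.1 0 0 0 -6;0.1 0 0 0 -6'
python3 -m jog '0.1 0 0 0 -5;0.1 0 0 0 0;0.1 0 0 0 0'
python3 - <<'E'
from plant import robot;from h import *
s=robot.read_state();print(s['q'][5],s['tool_pos'],s['opening'],s['force'],s['wrist_torque'])
print(toggle(s,[.569+.009*.77-s['tool_pos'][0],-.171+.009*.63-s['tool_pos'][1],0]))
E
```

```text
t: 5.0
tool_pos: [0.5119, -0.1063, 0.222]
orientation: [0.359, -3.12, -0.0]
force: [-0.4, -0.7, -2.1]
opening: 0.0216
gripper_force: 11.9
t: 5.25
tool_pos: [0.5119, -0.1059, 0.2222]
orientation: [0.483, -3.103, -0.001]
force: [-0.4, 0.3, -1.0]
opening: 0.0219
gripper_force: 11.9
-2.1817483205937855 [ 0.51189232 -0.10593154  0.22221378] 0.021874230266277887 [-0.43104826  0.34135381 -1.04707809] [0.10173054 0.125123   0.0632349 ]
[-4.29616184e-02 -7.60479745e-02 -8.40266287e-05]
```

```bash
python3 -m jog '0.1 -0.0054 -0.0095 0 0;0.1 -0.0054 -0.0095 0 0;0.1 -0.0054 -0.0095 0 0;0.1 -0.0054 -0.0095 0 0;0.1 -0.0054 -0.0095 0 0;0.1 -0.0054 -0.0095 0 0;0.1 -0.0054 -0.0095 0 0;0.1 -0.0054 -0.0095 0 0;0.1 0 0 0 -6;0.1 0 0 0 -4'
python3 -m jog '0.1 0 0 0 0;0.1 0 0 0 0'
python3 - <<'E'
from plant import robot;from h import *;import cv2
s,c=wcam(robot,"w2");print(s['t'],s['q'][5],s['tool_pos'],s['opening'],s['force'])
b=c["color"][:,:,::-1]
ims=[]
for n in("scene","side"):
    d=robot.read_camera(n);np.savez(f"pics/{n}2.npz",**d);ims.append(d["color"][:,:,::-1])
cv2.imwrite("pics/c2.png",np.hstack([cv2.resize(ims[0][195:335,230:370],(400,400)),cv2.resize(ims[1][175:315,250:390],(400,400))]))
E
```

```text
t: 6.08
tool_pos: [0.5768, -0.1656, 0.2223]
orientation: [0.758, -3.048, -0.0]
force: [-0.4, -0.4, -1.2]
opening: 0.0179
gripper_force: 11.2
t: 6.25
tool_pos: [0.5765, -0.165, 0.2224]
orientation: [0.749, -3.05, -0.001]
force: [-0.8, 0.5, -2.1]
opening: 0.0176
gripper_force: 11.0
6.25 -2.4168780473734963 [ 0.57645976 -0.16504651  0.22242815] 0.017573346277544297 [-0.82455806  0.51138694 -2.08709765]
```

View pics/c2.png

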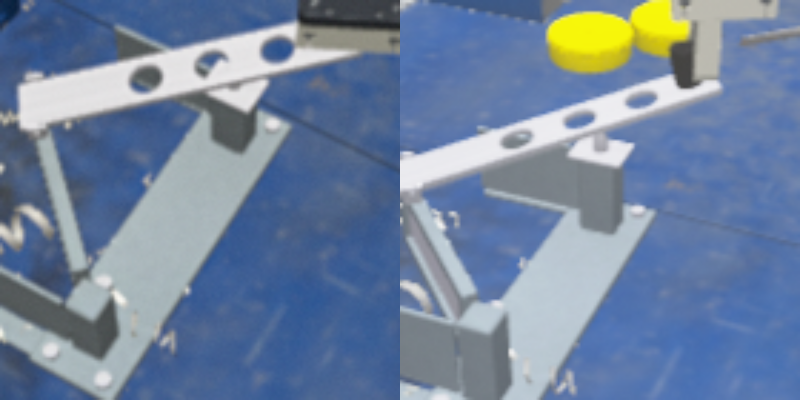

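View pics/w2.png

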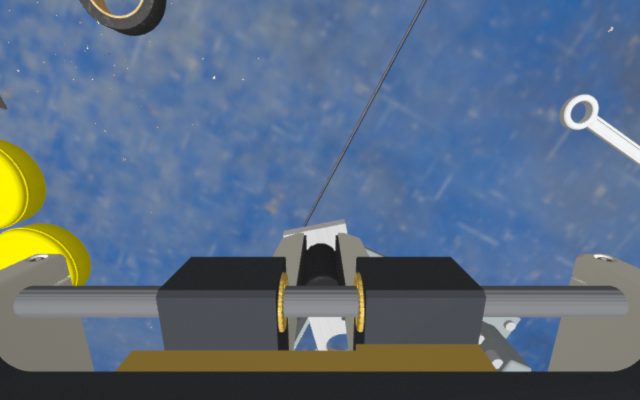

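```bash
python3 - <<'E'
from h import *
S,D=np.load("pics/scene2.npz"),np.load("pics/side2.npz");p=[]
for a,b in(((281.1,222),(290.6,223.3)),((303.9,217.8),(313,216.7)),((327,211.8),(334.3,209.7))):
    x,e=tri(S,a,D,b);p.append(x);print(x.round(4),round(e,4))
u=p[2]-p[0];u/=np.linalg.norm(u);k=p[1]+.09*u;print(u,'knob base',k, 'pivot',p[1]-.135*u)
c=np.load("pics/w2.npz");print('knob top wrist',onz(c,(321,252),.162))
print('off tool',(c['pose']@np.linalg.inv(c['tool_from_camera']))[:3,:3].T@(k-[.5765,-.165,k[2]]))
E
```

```text
[ 0.6919 -0.076   0.1007] 0.0021
[ 0.6517 -0.1041  0.1116] 0.003
[ 0.6155 -0.1381  0.1195] 0.0027
[-0.76236865 -0.61926877  0.18788357] knob base [ 0.58307039 -0.15983675  0.12850944] pivot [ 0.75460333 -0.02050127  0.08623563]
knob top wrist [ 0.57021356 -0.1682384   0.162     ]
off tool [-8.21483114e-03  1.53156994e-03 -2.37334873e-06]
```

```bash
python3 -m jog '0.1 0 0 0.004 0;0.1 0 0 0.004 0;0.1 0 0 0.004 0;0.4 0 0 0 0;0.4 0 0 0 0;0.4 0 0 0 0;0.4 -0.004 0 0 0;0.4 -0.004 0 0 0;0.4 0 0 0.004 0;0.4 0 0 0.004 0'
python3 - <<'E'
from plant import robot;from h import *;import cv2
s,c=wcam(robot,"w3");print(s['t'],s['tool_pos'],s['opening'],s['force'])
ims=[c["color"][180:380,220:420,::-1]]
for n,(x,y) in dict(scene=(230,195),side=(250,175)).items():
    d=robot.read_camera(n);np.savez(f"pics/{n}3.npz",**d);ims.append(d["color"][y:y+140,x:x+140,::-1])
cv2.imwrite("pics/c3.png",np.hstack([cv2.resize(i,(n,n)) for i,n in zip(ims,[260]*3)]))
E
```

```text
t: 7.23
tool_pos: [0.5842, -0.1613, 0.2029]
orientation: [-0.756, 3.048, -0.001]
force: [0.5, 0.6, 0.2]
opening: 0.037
gripper_force: 0.0
7.2333 [ 0.58422493 -0.16128477  0.20289481] 0.03704715820197758 [0.54084112 0.57050591 0.17315876]
```

View pics/c3.png

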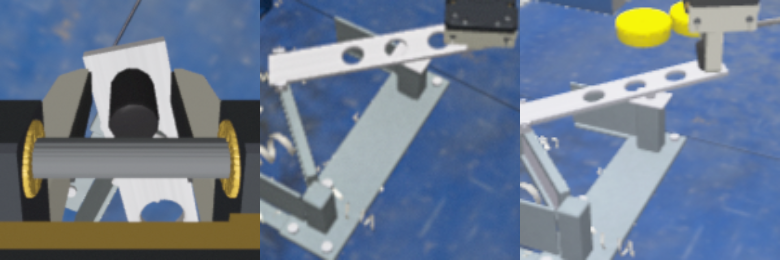

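```bash
python3 - <<'E'
from h import *
c=np.load("pics/w3.npz");T=c['pose']@np.linalg.inv(c['tool_from_camera'])
for uv,z in(((323.5,273),.148),((322.5,245),.116)):
    p=onz(c,uv,z);print(p,T[:3,:3].T@(p-T[:3,3]))
S,D=np.load("pics/scene3.npz"),np.load("pics/side3.npz");p=[];f=140/260
for a,b in(((353,56),(594-520,96)),((397,46),(637-520,85)),((438,39),(677-520,75))):
    x,e=tri(S,(230+(a[0]-260)*f,195+a[1]*f),D,(250+b[0]*f,175+b[1]*f));p.append(x);print(x.round(4),round(e,4))
u=p[2]-p[0];u/=np.linalg.norm(u);print(u,'knob',p[1]+.09*u,'piv',p[1]-.135*u)
E
```

```text
[ 0.58577751 -0.15898728  0.148     ] [-0.00241012  0.00134653  0.05489542]
[ 0.58415239 -0.16023095  0.116     ] [-0.00037088  0.00103098  0.08689432]
[ 0.6918 -0.0716  0.0946] 0.0022
[ 0.6541 -0.1078  0.0987] 0.0037
[ 0.6155 -0.1364  0.1062] 0.0053
[-0.75696846 -0.64324261  0.11505519] knob [ 0.58599148 -0.16566102  0.1090772 ] piv [ 0.75630938 -0.02093143  0.08318978]
```

```bash
python3 -m jog '0.4 -0.001 0 0 0;0.1 0 0 0 0;0.1 0 0 0 0;0.1 0 0 0 0;0.1 0 0 0 0;0.1 0 0 0 0;0.1 0 0 -0.005 0;0.1 0 0 -0.005 0;0.1 0 0 -0.005 0;0.1 0 0 0 0' 12
python3 - <<'E'
from plant import robot;from h import *
s=robot.read_state();print(s['tool_pos'],s['opening'],s['force'],toggle(s,np.r_[.571,-.169,0]-s['tool_pos']))
E
```

```text
t: 8.22
tool_pos: [0.5851, -0.1613, 0.2195]
orientation: [-0.756, 3.048, -0.002]
force: [-0.6, 0.8, -1.1]
opening: 0.0218
gripper_force: 12.0
[ 0.58511698 -0.16125833  0.21945813] 0.021786011367860722 [-0.60206189  0.76235049 -1.12194107] [1.63573563e-02 1.28423609e-04 2.19439091e-01]
```

```bash
python3 -m jog '0.1 0.004 0 0 0;0.1 0.004 0 0 0;0.1 0.004 0 0 0;0.1 0.004 0 0 0;0.1 0 0 0 0;0.1 0 0 0 0'
python3 - <<'E'
from plant import robot;from h import *;import cv2
s=robot.read_state();print(s['tool_pos'],s['opening'],s['force']);ims=[]
for n,(x,y) in dict(scene=(260,190),side=(270,180)).items():
    d=robot.read_camera(n);np.savez(f"pics/{n}4.npz",**d);ims.append(cv2.resize(d["color"][y:y+80,x:x+80,::-1],(400,400),interpolation=2))
cv2.imwrite("pics/c4.png",np.hstack(ims))
E
```

```text
t: 8.72
tool_pos: [0.57, -0.1687, 0.2176]
orientation: [0.755, -3.049, -0.0]
force: [0.3, -0.6, -2.4]
opening: 0.0222
gripper_force: 12.0
[ 0.57001003 -0.16871951  0.21760581] 0.022154724296909612 [ 0.34830558 -0.55791174 -2.40219034]
```

View pics/c4.png

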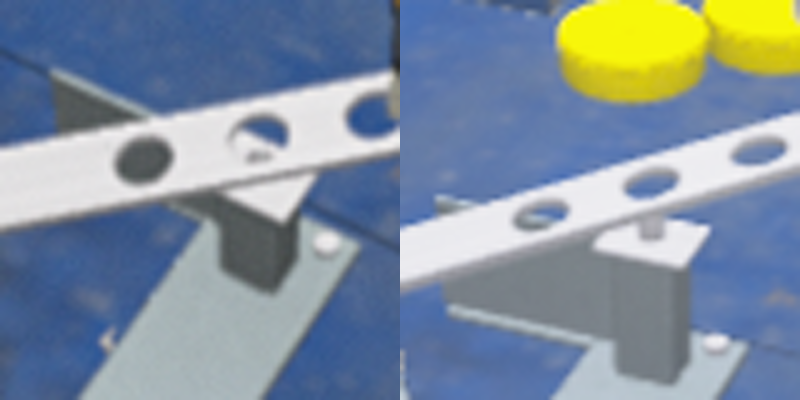

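```bash
python3 - <<'E'
from h import *
S,D=np.load("pics/scene4.npz"),np.load("pics/side4.npz");p=[]
for a,b in(((144,159),(142,215)),((259,139),(252,183)),((378,115),(360,151))):
    x,e=tri(S,(260+a[0]/5,190+a[1]/5),D,(270+b[0]/5,180+b[1]/5));p.append(x);print(x.round(4),round(e,4))
u=p[2]-p[0];u/=np.linalg.norm(u);m=sum(p)/3;print(m,u,'piv',m-.135*u)
# peg: tip seen in scene and foot/tip in side
print('tip',onz(S,(260+259/5,190+153/5),.098),onz(D,(270+253/5,180+222/5),.098))
E
```

```text
[ 0.6786 -0.0861  0.0991] 0.0029
[ 0.6385 -0.1142  0.1094] 0.0028
[ 0.5998 -0.1463  0.1174] 0.0015
[ 0.6389667  -0.11555182  0.10862984] [-0.78197913 -0.59619924  0.18181061] piv [ 0.74453389 -0.03506492  0.08408541]
tip [ 0.64046395 -0.11494443  0.098     ] [ 0.63097199 -0.10175901  0.098     ]
```

```bash
python3 -m jog '0.1 0.0005 0 0.004 0;0.1 0.0005 0 0.004 0;0.1 0.0005 0 0.004 0;0.1 0.0005 0 0.004 0;0.1 0.0005 0 0.004 0;0.1 0 0 0 0'
python3 -m jog '0.1 0.0005 0 0.004 0;0.1 0.0005 0 0.004 0;0.1 0.0005 0 0.004 0;0.1 0.0005 0 0.004 0;0.1 0 0 0.003 0;0.1 0 0 0 0;0.1 0 0 0 0'
python3 - <<'E'
from plant import robot;from h import *;import cv2
s=robot.read_state();print(s['tool_pos'],s['opening'],s['force']);ims=[]
for n,(x,y) in dict(scene=(260,190),side=(270,180)).items():
    d=robot.read_camera(n);np.savez(f"pics/{n}5.npz",**d);ims.append(cv2.resize(d["color"][y:y+80,x:x+80,::-1],(400,400),interpolation=2))
cv2.imwrite("pics/c5.png",np.hstack(ims))
E
```

```text
t: 9.32
tool_pos: [0.5676, -0.1693, 0.1963]
orientation: [0.756, -3.048, -0.002]
force: [-0.5, 0.3, -2.1]
opening: 0.0214
gripper_force: 12.0
t: 9.9
tool_pos: [0.5663, -0.1704, 0.1784]
orientation: [0.756, -3.049, -0.001]
force: [-0.5, 0.5, -1.0]
opening: 0.0215
gripper_force: 12.0
[ 0.56626848 -0.17043811  0.17840272] 0.021469016691792735 [-0.45876446  0.54147706 -0.96630462]
```

View pics/c5.png

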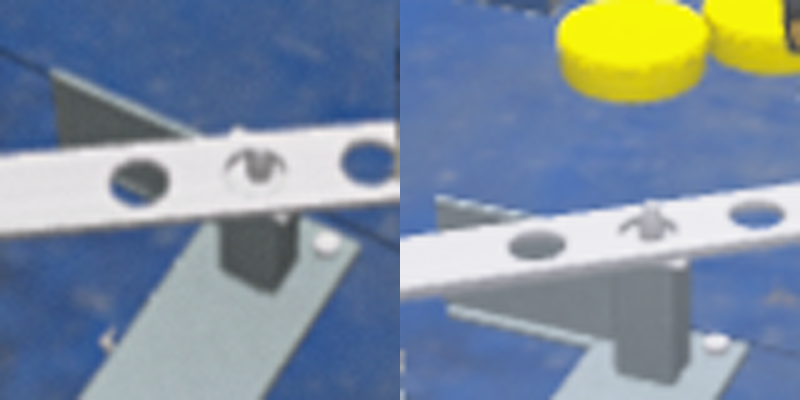

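The peg pokes through the middle hole (scene crop (259,167), side crop (650,220)), and the bar is nearly level. I'll release and rise straight up.

```bash
python3 -m jog '0.6 0 0 0 0;0.6 0 0 0 0;0.6 0 0 0 0;0.6 0 0 0 0;0.6 0 0 0 0;0.6 0 0 0 0;0.6 0 0 -0.02 0;0.6 0 0 -0.03 0;0.6 0 0 -0.03 0;0.6 0 0 -0.03 0'
python3 -m jog '0.6 0 0 0 0;0.6 0 0 0 0;0.6 0 0 0 0'
python3 - <<'E'
from plant import robot;from h import *;import cv2
s=robot.read_state();print(s['tool_pos'],s['opening'],s['force']);ims=[]
for n,(x,y) in dict(scene=(260,190),side=(270,180)).items():
    d=robot.read_camera(n);np.savez(f"pics/{n}6.npz",**d);ims.append(cv2.resize(d["color"][y:y+100,x:x+100,::-1],(400,400),interpolation=2))
cv2.imwrite("pics/c6.png",np.hstack(ims))
E
```

```text
t: 10.83
tool_pos: [0.5661, -0.1704, 0.2896]
orientation: [0.756, -3.049, -0.001]
force: [0.1, -0.7, 0.2]
opening: 0.0558
gripper_force: 0.0
t: 11.08
tool_pos: [0.5663, -0.1705, 0.2884]
orientation: [0.756, -3.049, -0.0]
force: [-0.9, 0.8, -0.9]
opening: 0.0559
gripper_force: 0.0
[ 0.56631716 -0.17047595  0.28835324] 0.055922614801230876 [-0.8598088   0.75247754 -0.88655041]
```

View pics/c6.png

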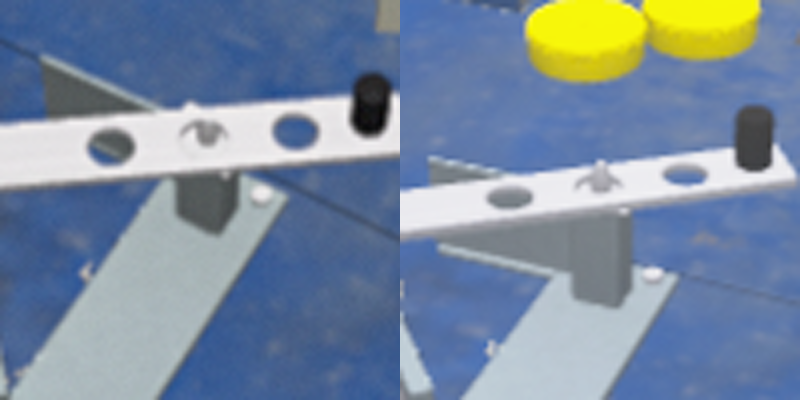

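```bash
python3 -m jog '0.6 0 0 0 0;0.6 0 0 0 0;0.6 0 0 0 0;0.6 0 0 0 0;0.6 0 0 0 0;0.6 0 0 0 0;0.6 0 0 0 0;0.6 0 0 0 0;0.6 0 0 0 0;0.6 0 0 0 0'|head -1
python3 - <<'E'
from plant import robot
from h import *
S,D=np.load("pics/scene6.npz"),np.load("pics/side6.npz")
for n,a,b in(("h1",(111,147),(109,197)),("h3",(296,131),(285,174)),("knobtop",(373,81),(356,113))):
    print(n,tri(S,(260+a[0]/4,190+a[1]/4),D,(270+b[0]/4,180+b[1]/4)))
for n,o in(("scene",S),("side",D)):
    d=robot.read_camera(n)["color"][180:290,260:370].astype(int)-o["color"][180:290,260:370];print(n,abs(d).max())
E
```

```text
t: 12.02
h1 (array([ 0.67990099, -0.08247859,  0.08470875]), np.float64(0.0023003060337695074))
h3 (array([ 0.60087745, -0.14476158,  0.08363834]), np.float64(0.0022996355682779897))
knobtop (array([ 0.57133962, -0.17506895,  0.11408591]), np.float64(0.0038512556582827075))
scene 25
side 15
```

```bash
python3 -c "
from plant import robot;print(robot.close_job())"
```

```text
the job is handed in; nothing more can be done
None
```

The job is handed in: the middle hole of the stay sits over the peg (about 1 mm off centre by camera), the bar measured level on the latch post, and the gripper is open and clear; no verdict came back.

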